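Make up the purple allergen kit

TASK

An allergen order has come in, so make up the purple kit: gather the four purple-coded things from the table into the purple tray, each in its own moulded place. Lay the purple turner flat in the stepped pocket with its blade in the wide bay and its handle in the narrow slot, lay the purple tongs in the straight pocket beside it, and stand the purple-capped dredger upright in the large round well and the purple-capped bottle upright in the small one, all fully down. The green turner, yellow tongs, red-capped dredger and plain white squeeze bottle belong to other stations: leave them where they are.

Things in the scene. Friction and masses are not known exactly. Their poses are not given: they have to be found in the camera images.
- kit_tray: Fixed tray, purple walls, dark insert with light grey tool silhouettes, 176 (x) by 325 mm (y). Origin: centre of underside, z up. Pocket and well floors at z 5 mm, tops of the lands round the pockets 25, of the well block (y over 62 mm) 35, of the rim 36. A finger channel without lands crosses both pockets at y -72 to 6 (side walls 10 high). Places: given with each purple thing, tray frame.
- purple_turner: Loose, lying flat; 190 mm long, 100 g. Origin: mid-length, underside; x to the blade, z up. Purple handle 24 wide, 24 high, x -95 to 2 (grasp near x -25); steel blade 64 wide, 3 thick, x 15 to 95. Its place in the tray: centre (34, -46), blade to the tray's -y; blade bay x -8 to 76, y -158 to -72; handle slot x 11 to 57, y 6 to 62.
- purple_tongs: Loose tongs, locked shut, rigid, lying on edge; 190 mm long, 28 high, 130 g. Origin: mid-length, underside; x to the jaw tips, z up. Purple grips x -45 to 37, 32 wide over both; grasp across them near the origin. Its place in the tray: straight pocket x -77 to -23, y -158 to 62, centre (-50, -46), either way round.
- purple_dredger: Loose standing steel shaker with purple perforated cap, 60 mm across, 95 high (cap from 68 up, straight-sided to 86), 140 g. Origin: centre of underside, z up. Its place in the tray: large round well, 80 across, centre (38, 113).
- purple_bottle: Loose standing squeeze bottle, cream body 42 mm across up to z 78, purple cap 40 across from 83 to 99, short closed nozzle to 118, 150 g. Origin: centre of underside, z up. Its place in the tray: small round well, 58 across, centre (-48, 113).
- green_turner: Look-alike to leave alone: same turner with a green handle, same size and axes as the purple one.
- yellow_tongs: Look-alike to leave alone: same tongs with yellow grips, same size and axes as the purple ones.
- red_dredger: Look-alike to leave alone: same dredging shaker with a red cap, 60 mm across, 95 mm high, origin at the centre of its underside.
- white_bottle: Look-alike to leave alone: taller all-white squeeze bottle, 50 mm across, shoulder at 128 mm and a thin nozzle up to 196 mm, origin at the centre of its underside.
Mind the look-alikes: they are no part of the job. What is shaped like the purple_bottle but turquoise is not meant.

How it is judged (in metres and radians):
At the end, for the whole second after the job is handed in: All four purple things rest level on the floors of their own places (origin under 9 mm above the tray's underside, tilt under 0.08 rad); off centre in tray x/y at most: turner 16/20 mm, tongs 16/22 mm (both within 0.25 rad of the tray's length), dredger 14/14 mm, bottle 13/13 mm (x of purple_turner in the frame of kit_tray between 0.018 and 0.05 m and y of purple_turner in the frame of kit_tray between -0.066 and -0.026 m and z of each of purple_turner, purple_tongs, purple_dredger, purple_bottle in the frame of kit_tray below 0.009 m and angle between each of purple_turner, purple_tongs, purple_dredger, purple_bottle's own z axis and vertical below 0.08 rad and linear speed of each of purple_turner, purple_tongs, purple_dredger, purple_bottle below 0.02 m/s and angle between the x axis of each of purple_turner, purple_tongs and the y axis of kit_tray, either way round below 0.25 rad and x of purple_tongs in the frame of kit_tray between -0.066 and -0.034 m and y of purple_tongs in the frame of kit_tray between -0.068 and -0.024 m and x of purple_dredger in the frame of kit_tray between 0.024 and 0.052 m and y of purple_dredger in the frame of kit_tray between 0.099 and 0.127 m and x of purple_bottle in the frame of kit_tray between -0.061 and -0.035 m and y of purple_bottle in the frame of kit_tray between 0.1 and 0.126 m); the robot touches nothing.
It fails at once if the green turner was moved more than 30 mm (distance of green_turner from where it was at the start of the episode above 0.03 m).
It fails at once if the yellow tongs was moved more than 30 mm (distance of yellow_tongs from where it was at the start of the episode above 0.03 m).
It fails at once if the red-capped dredger was moved more than 30 mm (distance of red_dredger from where it was at the start of the episode above 0.03 m).
It fails at once if the white squeeze bottle was moved more than 30 mm (distance of white_bottle from where it was at the start of the episode above 0.03 m).
It also fails if it takes over 120 s, if anything falls off the work surface, if the arm or the gripper's body presses on something with over 40 N, if the wrist force passes 120 N, or if a joint passes its speed limit or range.

ROBOT

A 6-joint arm with a two-finger parallel gripper is mounted at the origin on a cart in front of the work surface, level with it; the furniture and walls round the work are solid. World frame = base frame: x ahead of the robot, y to its left, z up, the work surface at z = 0. Lengths are in m, angles in degrees, forces in N, time in s.
With the tool pointing down it reaches from about 0.425 to 0.95 m from the base axis. Payload 14.7 kg.
Tool frame: the origin (TCP) lies midway between the tips of the shut fingers; the grasp point (between the pads) lies 19 mm behind it; z points along the fingers, y is the line along which they close (so a half turn about z gives the same grasp; the last joint's range is limited). The gripper opens to 85 mm and grips with 20 to 120 N. Pads are 22 mm wide; open, the fingers measure 114 mm over their backs; the gripper's body (76 mm by 85 mm) begins 54 mm behind the grasp point. The pads swing forward as they close: fully open they stand 13 mm farther back than shut.
Start: joints at [69.236, 27.513, 91.461, -0, 61.026, -2.67], TCP at [0.202, 0.618, 0.231] pointing down, gripper open.
Joint ranges: [-157.49, 157.49], [-46.99, 117.5], [13.45, 153.17], [-89.5, 269.5], [5.16, 153.95], [-167.48, 167.48]. Speed limits (degrees/s): [108.29, 108.29, 136.94, 172.46, 172.46, 172.46].

INTERFACE

Orientations are given as a 3x3 rotation matrix whose columns are the frame's x, y, z axes.
In Python, from rig import state, viewer, sign_off gives the robot as it stands.
- The arm moves only by the tool drive_tool, never from a script. Its arguments are lists of equal length, an entry for each row: "delta_pos": the shift along the tool's x, y, z normalised to -1 to 1, where 1 is 25 cm, a list of three; "spin": the turn about the tool's z normalised to -1 to 1, where 1 is 180 degrees. In form: {"delta_pos": [[x, y, z], ...], "spin": [spin, ...]}. A call has exactly 5 rows; each row is the pose to reach, as a shift and turn from the pose commanded when the call began, along the tool's axes at that moment, turning the shorter way round; what a row does not reach only later rows make up. A row lasts 1/8 s, in which the tool goes at most 62.5 mm and 10.7 degrees, less where a joint would pass 70% of its speed; a pose out of reach is approached as far as the arm can. A call with a number of a shift or a turn outside -1 to 1 is refused whole. A call with a gripper value outside its range is refused whole. "gripper" is the opening, from 0 (shut) to 1 (fully open), set as the call begins (left out, the last holds). The fingers move at their own pace and stop on an object; the grip force is fixed at half the most. Time passes only in rows, so rows that repeat a pose let the fingers close, or fill a call up. It gives the time, the measured TCP pose, the force, the opening and the grip force at its end, in the units of the state.
- state(): the state, without advancing time (a new reading comes with each control period).
- viewer.get_image(name): name is "side" or "top"; returns the picture (480x640x3 uint8, red, green, blue); there is no depth.
- viewer.camera_info(name): a dict with "intrinsics" (3x3 intrinsics, pixels), "D" ([k1, k2, p1, p2, k3] as OpenCV has them; the pictures are not rectified), "view" (4x4, takes a point from world to camera coordinates). Camera axes: x right, y down, z forward; pixel columns grow to the right and rows downward; lengths in m; the calibration is good to about 2 mm. A picture is of the moment at which its call begins. camera_info takes no time and is no camera call.
- sign_off(): hands the job in; it is judged then, once.
The state is a dict: "t": time; "joints": joint angles; "joint_vel": joint speeds; "joint_efforts": joint torques, N m; "tool_pos": TCP position; "tcp_rot": TCP orientation; "contact_force": force on the tool from outside, world axes, zero at the start; "wrist_torque": the same for the moment, N m; "gripper_width": finger opening in m; "grip_force": force on a finger pad.
Only numpy, scipy, OpenCV 4.12 (cv2) and the standard library are available. Lean on these libraries where they do the work, as an engineer would, in place of code of your own. Each camera call takes 0.05 s, during which the arm holds its last target. There are 200 camera calls.

## Working session

There is one attempt and no reset: what is moved stays moved. The work goes in short steps, Python scripts to look and compute and a tool call to move; the robot and the scene stay as the last step left them, time stands still between calls to the robot, and variables do not carry over. Pictures are saved under pics/ and viewed, at most 14 in all, crops included, and the job is handed in when it is done.

Besides the shell and the picture viewer there is one more tool, called after "Request:" by a JSON object that holds its "name" and its "arguments". drive_tool: Moves the arm, as the interface text tells. Scaled input: -1 to 1 covers 25 cm each way for a shift and 180 degrees each way for a turn. Its arguments: {"type":"object","properties":{"delta_pos":{"type":"array"},"spin":{"type":"array"},"gripper":{"type":"number"}},"required":["delta_pos","spin"]}

```bash
mkdir -p pics; python3 - <<'E'
from rig import state, viewer
import cv2, numpy as np
s=state(); print(s['t'],s['tool_pos'],s['tcp_rot'],s['gripper_width'])
for n in('top','side'):
    im=viewer.get_image(n); cv2.imwrite(f'pics/{n}0.png',im[:,:,::-1])
    c=viewer.camera_info(n); print(n,c)
E
```

```text
0.0 [0.2017055  0.61748105 0.23067465] [[-9.50556239e-01  3.10552197e-01 -4.12747684e-04]
 [ 3.10552469e-01  9.50555542e-01 -1.15116438e-03]
 [ 3.48429705e-05 -1.22242630e-03 -9.99999252e-01]] 0.08552676004244333
top {'intrinsics': array([[460.6059139 ,   0.        , 321.27570017],
       [  0.        , 460.6059139 , 235.71182054],
       [  0.        ,   0.        ,   1.        ]]), 'D': array([-0.00382728,  0.        ,  0.        ,  0.        ,  0.        ]), 'view': array([[-0.01438347, -0.99988121,  0.00553929, -0.077776  ],
       [-0.99215529,  0.01358387, -0.12427135,  0.5482399 ],
       [ 0.12418134, -0.00728329, -0.99223281,  1.00605401],
       [ 0.        ,  0.        ,  0.        ,  1.        ]])}
side {'intrinsics': array([[503.4542922 ,   0.        , 318.7250204 ],
       [  0.        , 503.4542922 , 233.00815878],
       [  0.        ,   0.        ,   1.        ]]), 'D': array([0.02031071, 0.        , 0.        , 0.        , 0.        ]), 'view': array([[ 0.99165214, -0.12700382,  0.02227258, -0.56596609],
       [-0.03745881, -0.44903729, -0.89272748,  0.01643488],
       [ 0.12338102,  0.88444081, -0.4500462 ,  1.15537582],
       [ 0.        ,  0.        ,  0.        ,  1.        ]])}
```

View pics/top0.png

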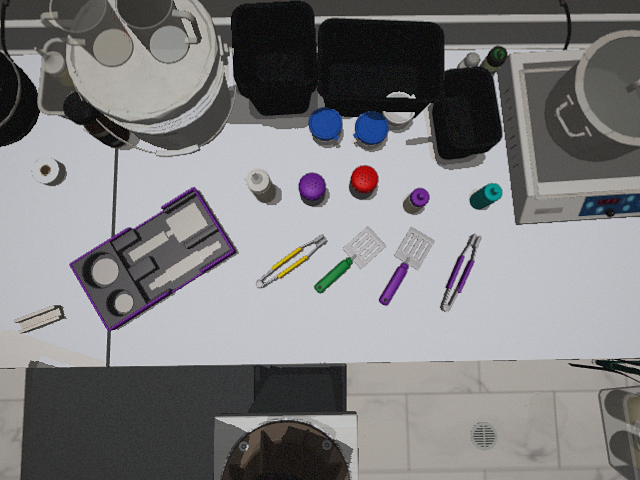

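View pics/side0.png

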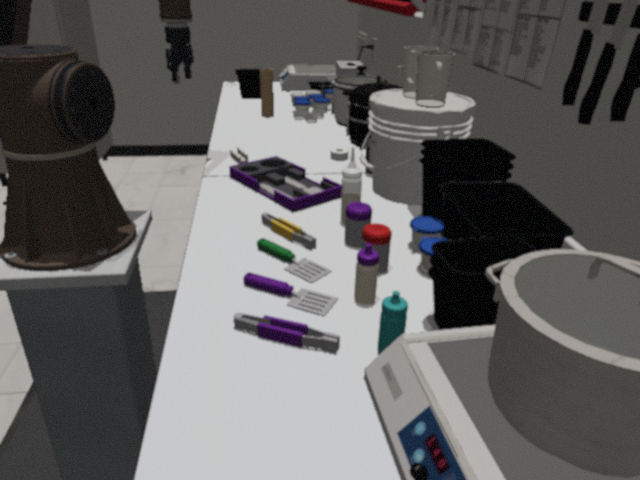

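The top view shows the tray at left: corners ~(193,189), (238,250), (110,328), (71,265), with the wells at its lower-left end. The purple dredger is at (312,188), purple bottle at (419,198), purple turner at (400,268) and purple tongs at (460,272). The look-alikes stand between them: red dredger (364,180), white bottle (260,183), green turner (350,260), yellow tongs (292,261). The side view confirms that everything is standing or lying as described.

```bash
cat > h.py <<'E'
import cv2, numpy as np
from rig import state, viewer
def ray(n,px):
    c=viewer.camera_info(n); K=np.array(c['intrinsics'],float); D=np.array(c['D'],float); V=np.array(c['view'])
    p=cv2.undistortPoints(np.array(px,float).reshape(-1,1,2),K,D).reshape(-1,2)
    d=np.c_[p,np.ones(len(p))]@V[:3,:3]; return -V[:3,:3].T@V[:3,3], d
def onz(n,px,z):
    o,d=ray(n,px); return o+d*((z-o[2])/d[:,2])[:,None]
def proj(n,P):
    c=viewer.camera_info(n); V=np.array(c['view'])
    return cv2.projectPoints(np.array(P,float).reshape(-1,1,3),cv2.Rodrigues(V[:3,:3])[0],V[:3,3],np.array(c['intrinsics'],float),np.array(c['D'],float))[0].reshape(-1,2)
def comps(im,lo,hi,amin=30):
    m=cv2.inRange(cv2.cvtColor(im,cv2.COLOR_RGB2HSV),lo,hi)
    k,l,s,c=cv2.connectedComponentsWithStats(m)
    return [(s[i],c[i],l==i) for i in range(1,k) if s[i][4]>=amin]
PURPLE=((130,90,40),(155,255,255))
def move(P,ang=None):
    """row numbers for going to TCP P with tool y axis along world angle ang (deg)"""
    s=state();R=s['tcp_rot'];d=R.T@(np.array(P)-s['tool_pos'])/.25
    sp=0
    if ang is not None:
        y=R[:,1];a=np.degrees(np.arctan2(y[1],y[0])); e=(ang-a+90)%180-90; sp=-e/180  # tool z down
    return np.round(d,4),round(sp,4)
E
python3 - <<'E'
from h import *
im=cv2.imread('pics/top0.png')[:,:,::-1].copy()
for s,c,m in comps(im,*PURPLE):
    ys,xs=np.nonzero(m); r=cv2.minAreaRect(np.c_[xs,ys].astype(np.float32)); print(s,c.round(1),np.round(r[0],1),np.round(r[1],1),round(r[2],1))
    for z in (.012,.03,.09): print(z,onz('top',[c],z)[0].round(4))
m=np.zeros(im.shape[:2],bool)
for s,c,q in comps(im,*PURPLE,3):
    if c[0]<250: m|=q
ys,xs=np.nonzero(m); r=cv2.minAreaRect(np.c_[xs,ys].astype(np.float32)); b=cv2.boxPoints(r); w=onz('top',b,.036); print('tray',b,w.round(4),np.linalg.norm(np.diff(w,axis=0),axis=1), w.mean(0))
cv2.imwrite('pics/crop1.png',cv2.resize(im[160:340,240:500,::-1],None,fx=3,fy=3,interpolation=cv2.INTER_CUBIC))
E
```

```text
[299 173  27  28 578] [311.7 186.4] [311.6 186.4] [26.7 26.2] 76.0
0.012 [ 0.6665 -0.0648  0.012 ]
0.03 [ 0.6622 -0.065   0.03  ]
0.09 [ 0.6481 -0.0658  0.09  ]
[  69  188  167  143 1145] [159.8 261.7] [151.3 258.6] [ 79.6 150.1] 57.8
0.012 [0.4951 0.2848 0.012 ]
0.03 [0.4938 0.2786 0.03  ]
0.09 [0.4894 0.258  0.09  ]
[410 188  19  19 274] [419.1 197. ] [419. 197.] [17.  18.4] 45.0
0.012 [ 0.6379 -0.3154  0.012 ]
0.03 [ 0.6341 -0.3114  0.03  ]
0.09 [ 0.6216 -0.2978  0.09  ]
[134 211  30  19  60] [148.  220.3] [148.3 220.2] [ 1.8 33.6] 58.4
0.012 [0.5914 0.3147 0.012 ]
0.03 [0.5884 0.308  0.03  ]
0.09 [0.5786 0.2857 0.09  ]
[447 255  17  34 169] [455.  271.5] [455.  271.2] [ 5.1 35.3] 23.2
0.012 [ 0.4632 -0.3906  0.012 ]
0.03 [ 0.4624 -0.3852  0.03  ]
0.09 [ 0.4598 -0.3674  0.09  ]
[458 260  16  33 163] [464.9 275. ] [464.3 275.7] [ 5.5 34.9] 24.0
0.012 [ 0.4549 -0.4131  0.012 ]
0.03 [ 0.4543 -0.4073  0.03  ]
0.09 [ 0.4522 -0.3883  0.09  ]
[379 263  29  42 435] [393.6 283.5] [393.7 283.3] [ 9.9 46.5] 30.5
0.012 [ 0.4378 -0.2489  0.012 ]
0.03 [ 0.4374 -0.246   0.03  ]
0.09 [ 0.4363 -0.2363  0.09  ]
tray [[ 66.54824 264.8268 ]
 [193.64597 184.9368 ]
 [236.01108 252.33585]
 [108.91336 332.22586]] [[0.4892 0.4844 0.036 ]
 [0.6678 0.2044 0.036 ]
 [0.5119 0.1063 0.036 ]
 [0.3399 0.3836 0.036 ]] [0.33212088 0.1840996  0.32629814] [0.50217661 0.29467227 0.036     ]
```

View pics/crop1.png

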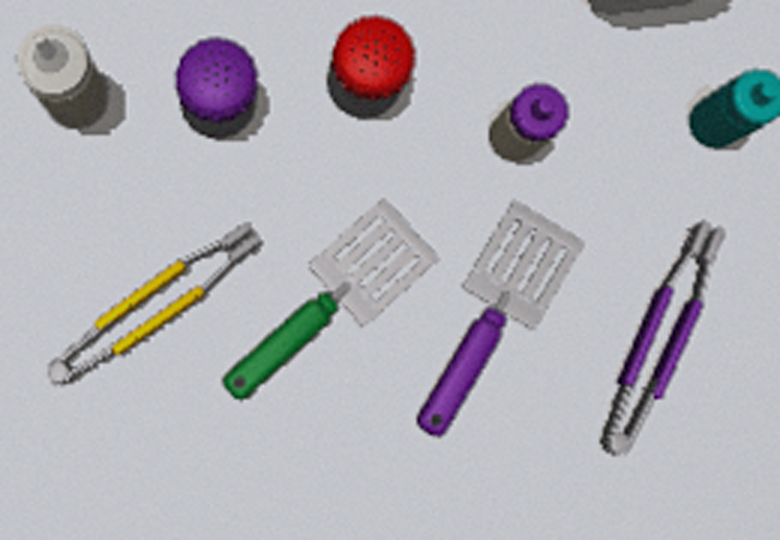

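The crop shows the purple turner handle running from (432,425) to (497,318) with the blade up-right. The purple tongs run from hinge (617,440) to tips (705,235). Next I refine the tray pose and the poses of the purple things.

```bash
python3 - <<'E'
from h import *
im=cv2.imread('pics/top0.png')[:,:,::-1].copy(); sd=cv2.imread('pics/side0.png')[:,:,::-1].copy()
print('cams',ray('top',[[320,240]])[0],ray('side',[[320,240]])[0])
g=cv2.cvtColor(im,cv2.COLOR_RGB2GRAY)
cv2.imwrite('pics/crop2.png',cv2.resize(im[180:340,60:250,::-1],None,fx=4,fy=3.75,interpolation=cv2.INTER_CUBIC))
for s,c,m in comps(sd,*PURPLE): print('side',s,c.round(1))
# triangulate cap centroids
def tri(p,q):
    o1,d1=ray('top',[p]);o2,d2=ray('side',[q]);A=np.c_[d1[0],-d2[0]];t=np.linalg.lstsq(A,o2-o1,rcond=None)[0]
    a=o1+d1[0]*t[0];b=o2+d2[0]*t[1];return ((a+b)/2).round(4),np.linalg.norm(a-b).round(4)
S=[c for s,c,m in comps(sd,*PURPLE)]
f=lambda x,y:min(S,key=lambda c:np.hypot(*(c-[x,y])))
print('dredger',tri([311.7,186.4],f(358,211)),'bottle',tri([419.1,197],f(368,256)))
# turner: handle axis
for s,c,m in comps(im,*PURPLE):
    if c[0]>380 and c[1]>230:
        ys,xs=np.nonzero(m);P=onz('top',np.c_[xs,ys],.02 if s[4]>300 else .028)[:,:2];mu=P.mean(0);u,sv,vt=np.linalg.svd(P-mu);v=vt[0]*np.sign(vt[0][0]);t=(P-mu)@v
        print(mu.round(4),'ang',np.degrees(np.arctan2(v[1],v[0])).round(1),'ext',t.min().round(4),t.max().round(4),'w',np.ptp((P-mu)@vt[1]).round(4))
E
```

```text
cams [ 0.41788728 -0.07788659  1.06680114] [ 0.41930566 -1.08636151  0.54724989]
side [ 231  167  110   44 1081] [289.8 191.9]
side [346 201  25  20 393] [357.8 211. ]
side [358 243  21  23 339] [368.1 255.2]
side [245 274  47  21 554] [267.6 284.2]
side [257 316  51  30 925] [282.3 330.8]
dredger (array([ 0.6501, -0.0657,  0.0801]), np.float64(0.0006)) bottle (array([ 0.6213, -0.2967,  0.0956]), np.float64(0.0018))
[ 0.4626 -0.3858] ang -25.9 ext -0.0397 0.041 w 0.0115
[ 0.4544 -0.408 ] ang -25.7 ext -0.0418 0.0378 w 0.0128
[ 0.4377 -0.2477] ang -32.5 ext -0.0521 0.0536 w 0.0224
```

View pics/crop2.png

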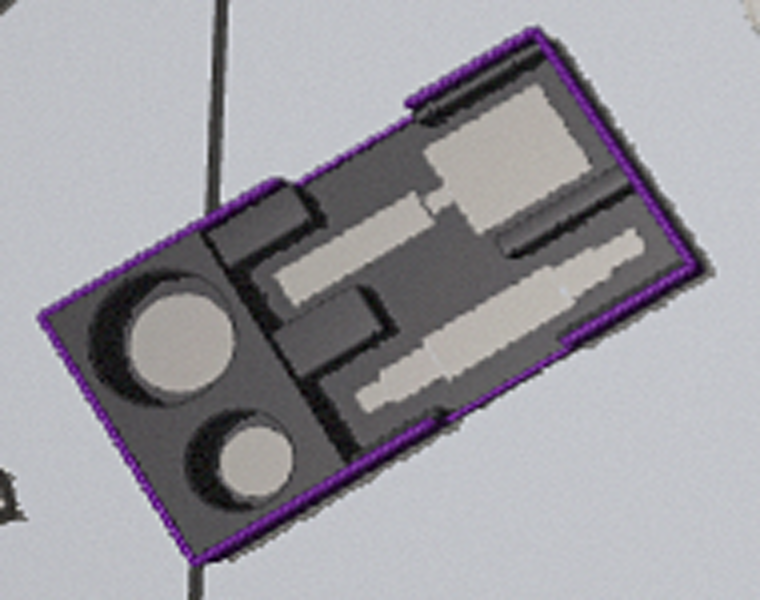

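The crop shows the tray with its light silhouettes: large disc ~(182,343), small disc ~(257,458), turner and tongs outlines. I fit the tray pose from the silhouettes on the floors and the rim corners.

```bash
python3 - <<'E'
from h import *
im=cv2.imread('pics/top0.png')[:,:,::-1].copy()
C0=np.array([.502,.295])
box=np.array([[66.5,264.8],[193.6,184.9],[236,252.3],[108.9,332.2]])
mk=np.zeros(im.shape[:2],np.uint8);cv2.fillConvexPoly(mk,((box-box.mean(0))*.95+box.mean(0)).astype(int),255)
m=(cv2.inRange(cv2.cvtColor(im,cv2.COLOR_RGB2HSV),(0,0,125),(180,40,255))&mk)
m=cv2.morphologyEx(m,cv2.MORPH_CLOSE,np.ones((3,3)))
k,l,s,c=cv2.connectedComponentsWithStats(m)
for i in range(1,k):
    if s[i][4]<60: continue
    ys,xs=np.nonzero(l==i);r=cv2.minAreaRect(np.c_[xs,ys].astype(np.float32))
    w=onz('top',cv2.boxPoints(r),.0055);W=onz('top',np.c_[xs,ys],.0055)[:,:2]
    v=np.linalg.svd(W-W.mean(0),full_matrices=False)[2][0]
    print(s[i][4],c[i].round(1),'cen',W.mean(0).round(4),'boxcen',w.mean(0).round(4),'sides',np.linalg.norm(np.diff(w,axis=0),axis=1)[:2].round(4),'ax',(np.degrees(np.arctan2(v[1],v[0]))%180).round(1))
# rim corners by eye: crop px /4+60, /3.75+180
q=np.array([[40,318],[537,28],[698,268],[195,562]])/[4,3.75]+[60,180]
w=onz('top',q,.036);print(w.round(4),np.linalg.norm(w-np.roll(w,-1,0),axis=1),w.mean(0))
E
```

```text
1388 [174.  229.6] cen [0.5698 0.2559] boxcen [0.5576 0.2751 0.0055] sides [0.1896 0.0654] ax 122.2
125 [145.6 218. ] cen [0.598  0.3229] boxcen [0.5979 0.3231 0.0055] sides [0.0858 0.0081] ax 122.5
871 [184.5 265.2] cen [0.4867 0.2299] boxcen [0.4873 0.229  0.0055] sides [0.1885 0.0313] ax 122.2
528 [105. 271.] cen [0.4759 0.4121] boxcen [0.4754 0.4126 0.0055] sides [0.0584 0.0569] ax 168.9
266 [123.6 302.6] cen [0.4034 0.3666] boxcen [0.4037 0.3669 0.0055] sides [0.0388 0.0384] ax 155.8
[[0.4891 0.4767 0.036 ]
 [0.6618 0.2029 0.036 ]
 [0.5139 0.1098 0.036 ]
 [0.345  0.3842 0.036 ]] [0.32373489 0.17478072 0.3222626  0.17129655] [0.50245984 0.29336726 0.036     ]
```

Tray pose: centre (0.5044, 0.296), long axis at 122.3°. All four silhouettes agree within 2 mm and the measured sizes match the ones given. Next is a move planner that works in tool units.

```bash
cat > plan.py <<'E'
from h import *
import sys
def plan(wps):
    """chain of (x,y,z,psi); prints tool-frame numbers for each call"""
    s=state();P=np.array(s['tool_pos']);R=np.array(s['tcp_rot'])
    a=np.degrees(np.arctan2(R[1,1],R[0,1]))
    print('t',s['t'],'P',P.round(4),'psi',round(a,1),'w',s['gripper_width'],'F',np.round(s['contact_force'],1),'q6',s['joints'][5])
    for x,y,z,ps in wps:
        e=(ps-a+90)%180-90
        c,n=np.cos(np.radians(a)),np.sin(np.radians(a))
        # tool y=(c,n,0), z down, x = y cross z = (-n,c,0)
        d=np.array([x,y,z])-P
        print((x,y,z,ps),'->',np.round(np.array([-n*d[0]+c*d[1],c*d[0]+n*d[1],-d[2]])/.25,3),'spin',round(-e/180,3),'dist',np.linalg.norm(d).round(3))
        P=np.array([x,y,z]);a+=e
plan([tuple(map(float,w.split(','))) for w in sys.argv[1:]])
E
python3 plan.py .42,.42,.25,71.9 .5,.15,.25,71.9 .5,-.12,.25,71.9 .456,-.259,.12,57.5
```

```text
t 0.1 P [0.2017 0.6175 0.2308] psi 71.9 w 0.08545869168738846 F [-0.6 -0.5  0.1] q6 -2.667621176049929
(0.42, 0.42, 0.25, 71.9) -> [-1.075 -0.48  -0.077] spin 0.0 dist 0.295
(0.5, 0.15, 0.25, 71.9) -> [-0.64  -0.927 -0.   ] spin -0.0 dist 0.282
(0.5, -0.12, 0.25, 71.9) -> [-0.336 -1.027 -0.   ] spin -0.0 dist 0.27
(0.456, -0.259, 0.12, 57.5) -> [-0.005 -0.583  0.52 ] spin 0.08 dist 0.195
```

Request:
{"name": "drive_tool", "arguments": {"delta_pos": [[-1,-0.44,-0.08],[-1,-0.44,-0.08],[-1,-0.44,-0.08],[-1,-0.44,-0.08],[-1,-0.44,-0.08]], "spin": [0,0,0,0,0], "gripper": 1}}

```text
t: 0.72
tool_pos: [0.4075, 0.4332, 0.2514]
tcp_rot: [[-0.95, 0.313, 0.0], [0.313, 0.95, -0.0], [-0.0, -0.0, -1.0]]
contact_force: [0.9, 0.6, 0.6]
gripper_width: 0.0855
grip_force: 0.0
```

Request:
{"name": "drive_tool", "arguments": {"delta_pos": [[-0.64,-0.93,0],[-0.64,-0.93,0],[-0.64,-0.93,0],[-0.64,-0.93,0],[-0.64,-0.93,0]], "spin": [0,0,0,0,0]}}

```text
t: 1.35
tool_pos: [0.4855, 0.1622, 0.2512]
tcp_rot: [[-0.95, 0.312, -0.0], [0.312, 0.95, -0.0], [0.0, -0.0, -1.0]]
contact_force: [1.0, 1.3, 0.3]
gripper_width: 0.0855
grip_force: 0.0
```

```bash
python3 plan.py .5,-.08,.25,71.9 .456,-.259,.12,57.5
```

```text
t 1.35 P [0.4855 0.1622 0.2512] psi 71.8 w 0.0855138781195977 F [1.  1.3 0.3] q6 -56.692533761251525
(0.5, -0.08, 0.25, 71.9) -> [-0.358 -0.902  0.005] spin -0.001 dist 0.243
(0.456, -0.259, 0.12, 57.5) -> [-0.055 -0.735  0.52 ] spin 0.08 dist 0.226
```

Request:
{"name": "drive_tool", "arguments": {"delta_pos": [[-0.36,-0.9,0],[-0.36,-0.9,0],[-0.36,-0.9,0],[-0.36,-0.9,0],[-0.36,-0.9,0]], "spin": [0,0,0,0,0], "gripper": 0.7}}

```text
t: 1.98
tool_pos: [0.5009, -0.0803, 0.2511]
tcp_rot: [[-0.949, 0.315, -0.0], [0.315, 0.949, -0.001], [-0.0, -0.001, -1.0]]
contact_force: [-0.3, 0.1, -0.4]
gripper_width: 0.0593
grip_force: 0.0
```

Request:
{"name": "drive_tool", "arguments": {"delta_pos": [[-0.06,-0.73,0.52],[-0.06,-0.73,0.52],[-0.06,-0.73,0.52],[-0.06,-0.73,0.52],[-0.06,-0.73,0.52]], "spin": [0.08,0.08,0.08,0.08,0.08]}}

```text
t: 2.6
tool_pos: [0.4572, -0.2555, 0.1195]
tcp_rot: [[-0.842, 0.539, -0.003], [0.539, 0.842, 0.002], [0.003, -0.0, -1.0]]
contact_force: [0.4, 0.6, -0.0]
gripper_width: 0.0598
grip_force: 0.0
```

```bash
python3 plan.py .456,-.259,.005,57.5; python3 - <<'E'
from h import *
im=viewer.get_image('top'); im2=viewer.get_image('side')
cv2.imwrite('pics/t1.png',cv2.vconcat([cv2.resize(im[200:340,260:500,::-1],(600,300)),cv2.resize(im2[150:400,180:480,::-1],(600,300))]))
E
```

```text
t 2.6 P [ 0.4572 -0.2555  0.1195] psi 57.4 w 0.059750179233879076 F [ 0.4  0.6 -0. ] q6 -89.8983287973461
(0.456, -0.259, 0.005, 57.5) -> [-0.004 -0.014  0.458] spin -0.001 dist 0.115
```

View pics/t1.png

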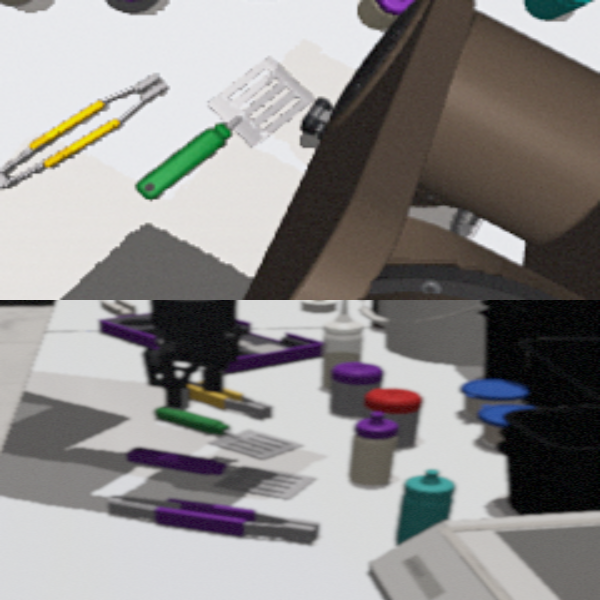

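The arm now hides the turner in the top view. The side view shows the fingers above and behind the purple handle, aligned with the table layout. I descend with a narrower opening, to clear the green blade, and grip.

Request:
{"name": "drive_tool", "arguments": {"delta_pos": [[-0.004,-0.014,0.2],[-0.004,-0.014,0.35],[-0.004,-0.014,0.464],[-0.004,-0.014,0.464],[-0.004,-0.014,0.464]], "spin": [0,0,0,0,0], "gripper": 0.5}}

```text
t: 3.32
tool_pos: [0.4583, -0.2582, 0.0066]
tcp_rot: [[-0.844, 0.536, 0.001], [0.536, 0.844, -0.001], [-0.001, 0.0, -1.0]]
contact_force: [0.4, -0.4, 0.1]
gripper_width: 0.0431
grip_force: 0.0
```

Request:
{"name": "drive_tool", "arguments": {"delta_pos": [[0,0,0],[0,0,0],[0,0,0],[0,0,0],[0,0,0]], "spin": [0,0,0,0,0], "gripper": 0}}

```text
t: 3.95
tool_pos: [0.4584, -0.2588, 0.0068]
tcp_rot: [[-0.843, 0.537, 0.002], [0.537, 0.843, -0.001], [-0.002, 0.0, -1.0]]
contact_force: [0.8, 4.6, 12.1]
gripper_width: 0.0227
grip_force: 58.3
```

Request:
{"name": "drive_tool", "arguments": {"delta_pos": [[0,0,0],[0,0,-0.1],[0,0,-0.3],[0,0,-0.5],[0,0,-0.5]], "spin": [0,0,0,0,0]}}

```text
t: 4.58
tool_pos: [0.4596, -0.2598, 0.1347]
tcp_rot: [[-0.843, 0.537, 0.006], [0.537, 0.843, -0.004], [-0.008, -0.0, -1.0]]
contact_force: [0.9, -1.1, -1.5]
gripper_width: 0.0227
grip_force: 59.7
```

```bash
python3 plan.py .5,.03,.13,45 .544,.296,.12,32.3 .544,.296,.06,32.3
```

```text
t 4.575 P [ 0.4596 -0.2598  0.1347] psi 57.5 w 0.02265360855034893 F [ 0.9 -1.1 -1.5] q6 -90.2756706596473
(0.5, 0.03, 0.13, 45.0) -> [0.486 1.065 0.019] spin 0.069 dist 0.293
(0.544, 0.296, 0.12, 32.3) -> [0.628 0.877 0.04 ] spin 0.071 dist 0.27
(0.544, 0.296, 0.06, 32.3) -> [0.   0.   0.24] spin -0.0 dist 0.06
```

Request:
{"name": "drive_tool", "arguments": {"delta_pos": [[0.46,1,0.02],[0.46,1,0.02],[0.46,1,0.02],[0.46,1,0.02],[0.46,1,0.02]], "spin": [0.07,0.07,0.07,0.07,0.07]}}

```text
t: 5.2
tool_pos: [0.4943, 0.0169, 0.1251]
tcp_rot: [[-0.707, 0.707, -0.0], [0.707, 0.707, 0.0], [0.0, -0.0, -1.0]]
contact_force: [1.0, -0.2, -1.1]
gripper_width: 0.0226
grip_force: 59.8
```

```bash
python3 plan.py .544,.296,.12,32.3 .544,.296,.06,32.3
```

```text
t 5.2 P [0.4943 0.0169 0.1251] psi 45.0 w 0.022617444965614342 F [ 1.  -0.2 -1.1] q6 -46.58968701982072
(0.544, 0.296, 0.12, 32.3) -> [0.649 0.93  0.02 ] spin 0.071 dist 0.284
(0.544, 0.296, 0.06, 32.3) -> [0.   0.   0.24] spin -0.0 dist 0.06
```

Request:
{"name": "drive_tool", "arguments": {"delta_pos": [[0.65,0.93,0.02],[0.65,0.93,0.02],[0.65,0.93,0.02],[0.65,0.93,0.02],[0.65,0.93,0.02]], "spin": [0.07,0.07,0.07,0.07,0.07]}}

```text
t: 5.82
tool_pos: [0.5444, 0.2961, 0.1199]
tcp_rot: [[-0.536, 0.845, 0.0], [0.845, 0.536, 0.0], [0.0, 0.0, -1.0]]
contact_force: [-0.4, -0.6, -0.7]
gripper_width: 0.0226
grip_force: 59.7
```

Request:
{"name": "drive_tool", "arguments": {"delta_pos": [[0,0,0.1],[0,0,0.2],[0,0,0.2],[0,0,0.2],[0,0,0.2]], "spin": [0,0,0,0,0]}}

```text
t: 6.45
tool_pos: [0.5453, 0.2935, 0.0714]
tcp_rot: [[-0.534, 0.845, 0.001], [0.845, 0.534, 0.001], [-0.0, 0.002, -1.0]]
contact_force: [0.8, -0.1, -0.2]
gripper_width: 0.0225
grip_force: 59.7
```

```bash
python3 plan.py .544,.296,.014,32.3;  python3 - <<'E'
from h import *
im=viewer.get_image('top'); im2=viewer.get_image('side')
a=cv2.resize(im[170:340,50:330,::-1],(600,300),interpolation=2);b=cv2.resize(im2[110:230,200:440,::-1],(600,300),interpolation=2)
cv2.imwrite('pics/t2.png',cv2.vconcat([a,b]))
E
```

```text
t 6.45 P [0.5453 0.2935 0.0714] psi 32.3 w 0.0225171526406818 F [ 0.8 -0.1 -0.2] q6 -6.805000861997102
(0.544, 0.296, 0.014, 32.3) -> [0.011 0.001 0.23 ] spin -0.0 dist 0.057
```

View pics/t2.png

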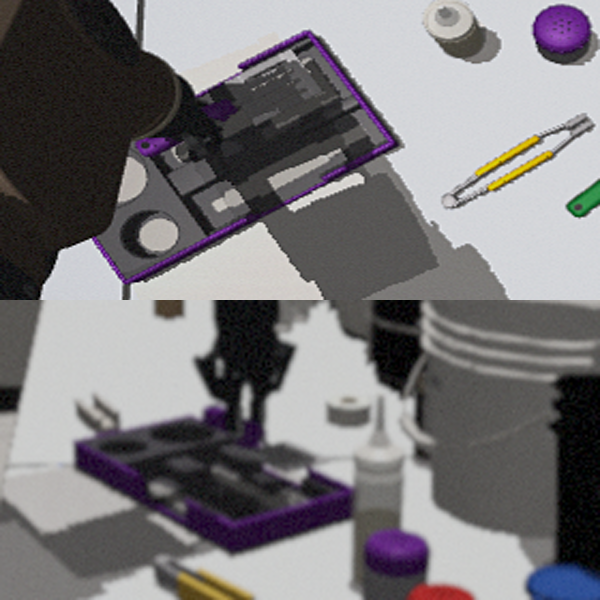

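The turner hangs level over its bay in both views: blade over the wide bay at ~(300,85), handle end at ~(150,147). I lower it and release.

Request:
{"name": "drive_tool", "arguments": {"delta_pos": [[0.01,0,0.08],[0.01,0,0.15],[0.01,0,0.2],[0.01,0,0.235],[0.01,0,0.235]], "spin": [0,0,0,0,0]}}

```text
t: 7.18
tool_pos: [0.5435, 0.2955, 0.0113]
tcp_rot: [[-0.534, 0.845, 0.0], [0.845, 0.534, -0.0], [-0.0, -0.0, -1.0]]
contact_force: [-0.2, -0.3, -0.4]
gripper_width: 0.0228
grip_force: 62.0
```

```bash
python3 plan.py .5445,.296,.0118,32.3
```

```text
t 7.175 P [0.5435 0.2955 0.0113] psi 32.3 w 0.022765523945499147 F [-0.2 -0.3 -0.4] q6 -6.578200794080628
(0.5445, 0.296, 0.0118, 32.3) -> [-0.     0.005 -0.002] spin 0.0 dist 0.001
```

Request:
{"name": "drive_tool", "arguments": {"delta_pos": [[0,0,0],[0,0,0],[0,0,0],[0,0,0],[0,0,0]], "spin": [0,0,0,0,0], "gripper": 0.48}}

```text
t: 7.8
tool_pos: [0.5433, 0.2955, 0.0116]
tcp_rot: [[-0.534, 0.845, 0.0], [0.845, 0.534, 0.0], [-0.0, 0.0, -1.0]]
contact_force: [0.7, -0.5, -0.2]
gripper_width: 0.0411
grip_force: 0.0
```

Request:
{"name": "drive_tool", "arguments": {"delta_pos": [[0,0,-0.08],[0,0,-0.25],[0,0,-0.45],[0,0,-0.6],[0,0,-0.6]], "spin": [0,0,0,0,0]}}

```text
t: 8.43
tool_pos: [0.5451, 0.2964, 0.1662]
tcp_rot: [[-0.534, 0.845, 0.006], [0.845, 0.534, 0.003], [-0.001, 0.006, -1.0]]
contact_force: [0.2, 0.5, -0.1]
gripper_width: 0.0409
grip_force: 0.0
```

```bash
python3 plan.py .5,.02,.2,45 .49,-.22,.2,64.2 .462,-.399,.10,64.2
```

```text
t 8.425 P [0.5451 0.2964 0.1662] psi 32.3 w 0.04092862856539625 F [ 0.2  0.5 -0.1] q6 -6.573777392870369
(0.5, 0.02, 0.2, 45.0) -> [-0.838 -0.744 -0.135] spin -0.071 dist 0.282
(0.49, -0.22, 0.2, 64.2) -> [-0.651 -0.707 -0.   ] spin -0.107 dist 0.24
(0.462, -0.399, 0.1, 64.2) -> [-0.211 -0.693  0.4  ] spin -0.0 dist 0.207
```

Request:
{"name": "drive_tool", "arguments": {"delta_pos": [[-0.84,-0.74,-0.13],[-0.84,-0.74,-0.13],[-0.84,-0.74,-0.13],[-0.84,-0.74,-0.13],[-0.84,-0.74,-0.13]], "spin": [-0.07,-0.07,-0.07,-0.07,-0.07], "gripper": 0.65}}

```text
t: 9.05
tool_pos: [0.4981, 0.0167, 0.1945]
tcp_rot: [[-0.705, 0.709, -0.0], [0.709, 0.705, -0.0], [-0.0, -0.0, -1.0]]
contact_force: [0.0, 0.3, -0.1]
gripper_width: 0.0556
grip_force: 0.0
```

Request:
{"name": "drive_tool", "arguments": {"delta_pos": [[-0.65,-0.71,0],[-0.65,-0.71,0],[-0.65,-0.71,0],[-0.65,-0.71,0],[-0.65,-0.71,0]], "spin": [-0.107,-0.107,-0.107,-0.107,-0.107]}}

```text
t: 9.68
tool_pos: [0.4876, -0.2248, 0.1941]
tcp_rot: [[-0.898, 0.439, 0.0], [0.439, 0.898, -0.001], [-0.0, -0.0, -1.0]]
contact_force: [-0.1, 0.5, -0.3]
gripper_width: 0.0553
grip_force: 0.0
```

Request:
{"name": "drive_tool", "arguments": {"delta_pos": [[-0.21,-0.69,0.4],[-0.21,-0.69,0.4],[-0.21,-0.69,0.4],[-0.21,-0.69,0.4],[-0.21,-0.69,0.4]], "spin": [0,0,0,0,0]}}

```text
t: 10.3
tool_pos: [0.4597, -0.3991, 0.0933]
tcp_rot: [[-0.9, 0.437, -0.001], [0.437, 0.9, 0.001], [0.002, 0.001, -1.0]]
contact_force: [0.1, 0.6, 0.1]
gripper_width: 0.0551
grip_force: 0.0
```

```bash
python3 plan.py .462,-.399,.005,64.2;  python3 - <<'E'
from h import *
im=viewer.get_image('top'); im2=viewer.get_image('side')
a=cv2.resize(im[170:340,50:330,::-1],(600,300),interpolation=2);b=cv2.resize(im2[110:350,200:440,::-1],(300,300),interpolation=2);b=cv2.hconcat([b,cv2.resize(im[200:340,360:500,::-1],(300,300))])
cv2.imwrite('pics/t3.png',cv2.vconcat([a,b]))
E
```

```text
t 10.3 P [ 0.4597 -0.3991  0.0933] psi 64.1 w 0.05511757084948825 F [0.1 0.6 0.1] q6 -107.92688932576543
(0.462, -0.399, 0.005, 64.2) -> [-0.008  0.004  0.353] spin -0.001 dist 0.088
```

View pics/t3.png

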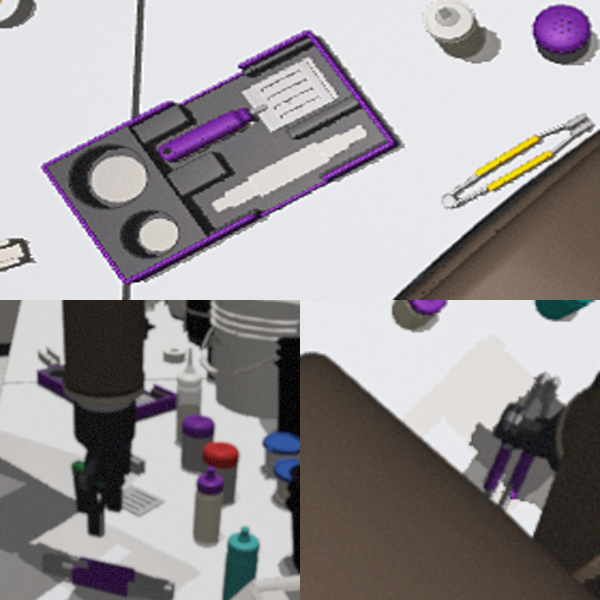

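The turner lies flat in its pocket, matching its silhouette (blade ~(292,95), handle ~(205,135)). The fingers straddle the purple tongs' grips at (510,460). I descend and grip.

Request:
{"name": "drive_tool", "arguments": {"delta_pos": [[-0.008,0,0.15],[-0.008,0,0.28],[-0.008,0,0.35],[-0.008,0,0.35],[-0.008,0,0.35]], "spin": [0,0,0,0,0]}}

```text
t: 11.02
tool_pos: [0.4629, -0.4005, 0.0078]
tcp_rot: [[-0.9, 0.435, 0.001], [0.435, 0.9, -0.001], [-0.001, -0.0, -1.0]]
contact_force: [0.2, -0.2, -0.3]
gripper_width: 0.0556
grip_force: 0.0
```

Request:
{"name": "drive_tool", "arguments": {"delta_pos": [[0,0,0],[0,0,0],[0,0,0],[0,0,0],[0,0,0]], "spin": [0,0,0,0,0], "gripper": 0}}

```text
t: 11.65
tool_pos: [0.4626, -0.4008, 0.0079]
tcp_rot: [[-0.9, 0.436, 0.001], [0.436, 0.9, -0.001], [-0.002, -0.0, -1.0]]
contact_force: [-0.3, 2.1, 11.7]
gripper_width: 0.0305
grip_force: 59.9
```

Request:
{"name": "drive_tool", "arguments": {"delta_pos": [[0,0,0],[0,0,-0.1],[0,0,-0.3],[0,0,-0.5],[0,0,-0.5]], "spin": [0,0,0,0,0]}}

```text
t: 12.28
tool_pos: [0.4639, -0.4021, 0.136]
tcp_rot: [[-0.9, 0.436, 0.005], [0.436, 0.9, -0.005], [-0.007, -0.002, -1.0]]
contact_force: [0.5, -0.3, -1.5]
gripper_width: 0.0309
grip_force: 60.3
```

```bash
python3 plan.py .475,-.16,.14,58 .49,.09,.14,40  .487,.2304,.1,32.3
```

```text
t 12.275 P [ 0.4639 -0.4021  0.136 ] psi 64.2 w 0.030919957447799868 F [ 0.5 -0.3 -1.5] q6 -107.90421115344792
(0.475, -0.16, 0.14, 58.0) -> [ 0.382  0.891 -0.016] spin 0.034 dist 0.242
(0.49, 0.09, 0.14, 40.0) -> [ 0.479  0.88  -0.   ] spin 0.1 dist 0.25
(0.487, 0.2304, 0.1, 32.3) -> [0.438 0.352 0.16 ] spin 0.043 dist 0.146
```

Request:
{"name": "drive_tool", "arguments": {"delta_pos": [[0.38,0.89,-0.02],[0.38,0.89,-0.02],[0.38,0.89,-0.02],[0.38,0.89,-0.02],[0.38,0.89,-0.02]], "spin": [0.034,0.034,0.034,0.034,0.034]}}

```text
t: 12.9
tool_pos: [0.4728, -0.1552, 0.1363]
tcp_rot: [[-0.85, 0.526, -0.001], [0.526, 0.85, 0.001], [0.002, 0.0, -1.0]]
contact_force: [1.9, -1.3, -0.3]
gripper_width: 0.0308
grip_force: 60.3
```

Request:
{"name": "drive_tool", "arguments": {"delta_pos": [[0.48,0.88,0],[0.48,0.88,0],[0.48,0.88,0],[0.48,0.88,0],[0.48,0.88,0]], "spin": [0.1,0.1,0.1,0.1,0.1]}}

```text
t: 13.52
tool_pos: [0.4883, 0.0941, 0.1363]
tcp_rot: [[-0.646, 0.764, 0.0], [0.764, 0.646, 0.0], [0.0, 0.0, -1.0]]
contact_force: [-0.4, -0.9, -1.0]
gripper_width: 0.0308
grip_force: 60.4
```

Request:
{"name": "drive_tool", "arguments": {"delta_pos": [[0.44,0.35,0.16],[0.44,0.35,0.16],[0.44,0.35,0.16],[0.44,0.35,0.16],[0.44,0.35,0.16]], "spin": [0.043,0.043,0.043,0.043,0.043]}}

```text
t: 14.15
tool_pos: [0.4846, 0.2306, 0.0967]
tcp_rot: [[-0.534, 0.846, -0.0], [0.846, 0.534, -0.0], [-0.0, -0.0, -1.0]]
contact_force: [-0.2, 0.5, -0.7]
gripper_width: 0.0308
grip_force: 60.3
```

```bash
python3 plan.py .487,.2304,.0135,32.3
```

```text
t 14.15 P [0.4846 0.2306 0.0967] psi 32.3 w 0.03079515185353349 F [-0.2  0.5 -0.7] q6 -10.021809207107756
(0.487, 0.2304, 0.0135, 32.3) -> [-0.006  0.008  0.333] spin -0.0 dist 0.083
```

Request:
{"name": "drive_tool", "arguments": {"delta_pos": [[-0.006,0.008,0.1],[-0.006,0.008,0.2],[-0.006,0.008,0.27],[-0.006,0.008,0.33],[-0.006,0.008,0.33]], "spin": [0,0,0,0,0]}}

```text
t: 14.78
tool_pos: [0.4869, 0.2313, 0.0134]
tcp_rot: [[-0.534, 0.846, -0.001], [0.846, 0.534, -0.0], [0.0, -0.001, -1.0]]
contact_force: [0.6, -0.3, -1.4]
gripper_width: 0.0308
grip_force: 61.3
```

```bash
python3 plan.py .487,.2304,.0131,32.3
```

```text
t 14.775 P [0.4869 0.2313 0.0134] psi 32.3 w 0.030806132525489836 F [ 0.6 -0.3 -1.4] q6 -10.076989276290634
(0.487, 0.2304, 0.0131, 32.3) -> [-0.003 -0.002  0.001] spin -0.0 dist 0.001
```

Request:
{"name": "drive_tool", "arguments": {"delta_pos": [[0,0,0],[0,0,0],[0,0,0],[0,0,0],[0,0,0]], "spin": [0,0,0,0,0], "gripper": 0.52}}

```text
t: 15.4
tool_pos: [0.4869, 0.2319, 0.0141]
tcp_rot: [[-0.535, 0.845, 0.0], [0.845, 0.535, 0.0], [-0.0, 0.0, -1.0]]
contact_force: [-1.0, -0.7, -0.2]
gripper_width: 0.0449
grip_force: 0.0
```

Request:
{"name": "drive_tool", "arguments": {"delta_pos": [[0,0,-0.08],[0,0,-0.25],[0,0,-0.5],[0,0,-0.75],[0,0,-0.9]], "spin": [0,0,0,0,0]}}

```text
t: 16.02
tool_pos: [0.4875, 0.2321, 0.2423]
tcp_rot: [[-0.534, 0.845, 0.003], [0.845, 0.534, 0.001], [-0.001, 0.003, -1.0]]
contact_force: [0.6, 1.3, -1.7]
gripper_width: 0.0442
grip_force: 0.0
```

```bash
python3 plan.py .53,.05,.26,10 .62,-.066,.24,0 .65,-.066,.14,0 .65,-.066,.056,0
```

```text
t 16.025 P [0.4875 0.2321 0.2423] psi 32.3 w 0.04422069365857564 F [ 0.6  1.3 -1.7] q6 -10.06142936251665
(0.53, 0.05, 0.26, 10.0) -> [-0.707 -0.246 -0.071] spin 0.124 dist 0.188
(0.62, -0.066, 0.24, 0.0) -> [-0.519  0.274  0.08 ] spin 0.056 dist 0.148
(0.65, -0.066, 0.14, 0.0) -> [0.   0.12 0.4 ] spin -0.0 dist 0.104
(0.65, -0.066, 0.056, 0.0) -> [0.    0.    0.336] spin -0.0 dist 0.084
```

Request:
{"name": "drive_tool", "arguments": {"delta_pos": [[-0.71,-0.25,-0.08],[-0.71,-0.25,-0.08],[-0.71,-0.25,-0.08],[-0.71,-0.25,-0.08],[-0.71,-0.25,-0.08]], "spin": [0.124,0.124,0.124,0.124,0.124], "gripper": 1}}

```text
t: 16.65
tool_pos: [0.5287, 0.0483, 0.2589]
tcp_rot: [[-0.172, 0.985, -0.0], [0.985, 0.172, 0.0], [0.0, -0.0, -1.0]]
contact_force: [-0.1, 0.4, -1.4]
gripper_width: 0.0854
grip_force: 0.0
```

Request:
{"name": "drive_tool", "arguments": {"delta_pos": [[-0.52,0.27,0.08],[-0.52,0.27,0.08],[-0.52,0.27,0.08],[-0.52,0.27,0.08],[-0.52,0.27,0.08]], "spin": [0.056,0.056,0.056,0.056,0.056]}}

```text
t: 17.27
tool_pos: [0.6172, -0.0662, 0.2389]
tcp_rot: [[0.0, 1.0, -0.001], [1.0, -0.0, 0.0], [0.0, -0.001, -1.0]]
contact_force: [-0.6, 0.9, 0.1]
gripper_width: 0.0853
grip_force: 0.0
```

Request:
{"name": "drive_tool", "arguments": {"delta_pos": [[0,0.12,0],[0,0.12,0.1],[0,0.12,0.25],[0,0.12,0.4],[0,0.12,0.4]], "spin": [0,0,0,0,0]}}

```text
t: 17.9
tool_pos: [0.6457, -0.0662, 0.1371]
tcp_rot: [[0.0, 1.0, -0.005], [1.0, -0.0, 0.001], [0.001, -0.005, -1.0]]
contact_force: [-0.3, -0.1, 0.4]
gripper_width: 0.0852
grip_force: 0.0
```

```bash
python3 plan.py .65,-.066,.056,0;  python3 - <<'E'
from h import *
im=viewer.get_image('top'); im2=viewer.get_image('side')
a=cv2.resize(im[170:340,50:330,::-1],(600,300),interpolation=2);b=cv2.resize(im2[100:340,180:420,::-1],(300,300),interpolation=2);b=cv2.hconcat([b,cv2.resize(im[120:260,230:370,::-1],(300,300))])
cv2.imwrite('pics/t4.png',cv2.vconcat([a,b]))
E
```

```text
t 17.9 P [ 0.6457 -0.0662  0.1371] psi -0.0 w 0.08518027915744802 F [-0.3 -0.1  0.4] q6 -8.53433362532642
(0.65, -0.066, 0.056, 0.0) -> [0.001 0.017 0.324] spin -0.0 dist 0.081
```

View pics/t4.png

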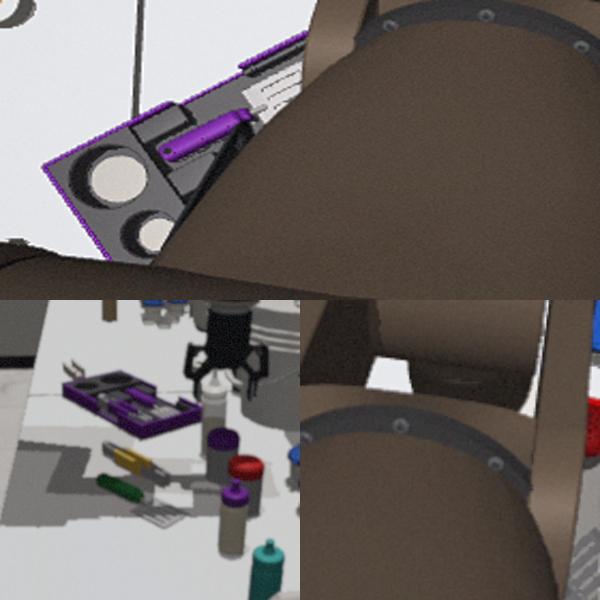

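The side view shows both turner and tongs down in the tray and the open gripper over the purple dredger, centred. Nothing is touching, and the white bottle stands clear. I descend on the dredger and grip.

Request:
{"name": "drive_tool", "arguments": {"delta_pos": [[0,0.017,0.1],[0,0.017,0.2],[0,0.017,0.28],[0,0.017,0.33],[0,0.017,0.33]], "spin": [0,0,0,0,0]}}

```text
t: 18.62
tool_pos: [0.652, -0.0678, 0.0563]
tcp_rot: [[0.002, 1.0, -0.001], [1.0, -0.002, 0.0], [0.0, -0.001, -1.0]]
contact_force: [0.8, -0.6, -0.2]
gripper_width: 0.0849
grip_force: 0.0
```

Request:
{"name": "drive_tool", "arguments": {"delta_pos": [[0,0,0],[0,0,0],[0,0,0],[0,0,0],[0,0,0]], "spin": [0,0,0,0,0], "gripper": 0}}

```text
t: 19.25
tool_pos: [0.6526, -0.0681, 0.0578]
tcp_rot: [[0.002, 1.0, 0.001], [1.0, -0.002, -0.0], [-0.0, 0.001, -1.0]]
contact_force: [-2.2, 0.9, 8.1]
gripper_width: 0.0587
grip_force: 62.8
```

Request:
{"name": "drive_tool", "arguments": {"delta_pos": [[0,0,-0.05],[0,0,-0.2],[0,0,-0.45],[0,0,-0.7],[0,0,-0.95]], "spin": [0,0,0,0,0]}}

```text
t: 19.88
tool_pos: [0.6518, -0.0679, 0.2973]
tcp_rot: [[0.002, 1.0, 0.001], [1.0, -0.002, -0.0], [-0.0, 0.001, -1.0]]
contact_force: [1.0, -0.3, -2.2]
gripper_width: 0.0582
grip_force: 64.7
```

```bash
python3 plan.py .56,.08,.29,-20 .5,.30,.27,-57.7 .476,.412,.18,-57.7 .476,.412,.12,-57.7
```

```text
t 19.875 P [ 0.6518 -0.0679  0.2973] psi -0.1 w 0.05819410707027086 F [ 1.  -0.3 -2.2] q6 -8.502217260295156
(0.56, 0.08, 0.29, -20.0) -> [ 0.591 -0.368  0.029] spin 0.111 dist 0.174
(0.5, 0.3, 0.27, -57.7) -> [ 0.745 -0.527  0.08 ] spin 0.209 dist 0.229
(0.476, 0.412, 0.18, -57.7) -> [ 0.158 -0.43   0.36 ] spin -0.0 dist 0.146
(0.476, 0.412, 0.12, -57.7) -> [0.   0.   0.24] spin -0.0 dist 0.06
```

Request:
{"name": "drive_tool", "arguments": {"delta_pos": [[0.59,-0.37,0.02],[0.59,-0.37,0.02],[0.59,-0.37,0.02],[0.59,-0.37,0.02],[0.59,-0.37,0.02]], "spin": [0.111,0.111,0.111,0.111,0.111]}}

```text
t: 20.5
tool_pos: [0.5603, 0.0797, 0.29]
tcp_rot: [[0.342, 0.94, 0.001], [0.94, -0.342, -0.0], [0.0, 0.001, -1.0]]
contact_force: [1.4, -0.2, -1.0]
gripper_width: 0.0579
grip_force: 64.8
```

Request:
{"name": "drive_tool", "arguments": {"delta_pos": [[0.74,-0.53,0.08],[0.74,-0.53,0.08],[0.74,-0.53,0.08],[0.74,-0.53,0.08],[0.74,-0.53,0.08]], "spin": [0.209,0.209,0.209,0.209,0.209]}}

```text
t: 21.12
tool_pos: [0.4985, 0.3017, 0.2688]
tcp_rot: [[0.846, 0.534, -0.0], [0.534, -0.846, 0.001], [0.0, -0.001, -1.0]]
contact_force: [-0.2, -0.2, -0.7]
gripper_width: 0.0579
grip_force: 65.0
```

Request:
{"name": "drive_tool", "arguments": {"delta_pos": [[0.16,-0.43,0.2],[0.16,-0.43,0.36],[0.16,-0.43,0.5],[0.16,-0.43,0.55],[0.16,-0.43,0.55]], "spin": [0,0,0,0,0]}}

```text
t: 21.75
tool_pos: [0.4762, 0.41, 0.1316]
tcp_rot: [[0.846, 0.534, -0.001], [0.534, -0.846, -0.001], [-0.001, 0.0, -1.0]]
contact_force: [1.0, -0.1, 0.1]
gripper_width: 0.058
grip_force: 65.1
```

```bash
python3 plan.py .476,.412,.0635,-57.7;  python3 - <<'E'
from h import *
im=viewer.get_image('top'); im2=viewer.get_image('side')
a=cv2.resize(im[170:340,50:330,::-1],(600,300),interpolation=2);b=cv2.resize(im2[110:230,200:440,::-1],(600,300),interpolation=2)
cv2.imwrite('pics/t5.png',cv2.vconcat([a,b]))
E
```

```text
t 21.75 P [0.4762 0.41   0.1316] psi -57.7 w 0.0580054144713356 F [ 1.  -0.1  0.1] q6 95.71774310255125
(0.476, 0.412, 0.0635, -57.7) -> [ 0.004 -0.007  0.272] spin -0.0 dist 0.068
```

View pics/t5.png

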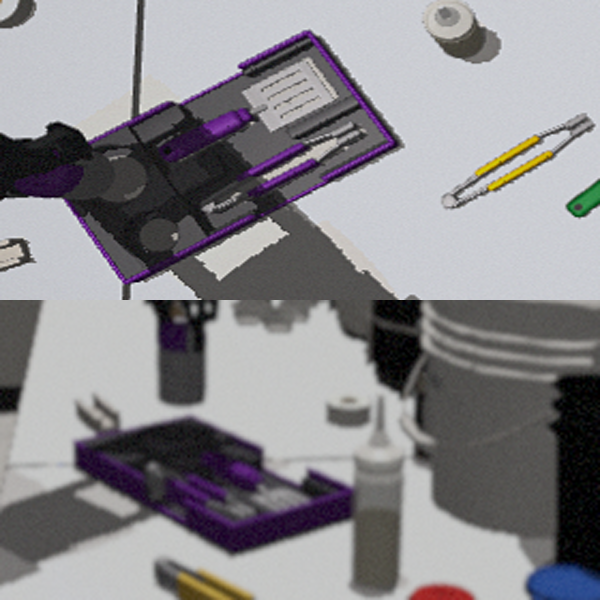

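The tongs and turner lie in their pockets. The dredger hangs upright near the large well in the side view at (180,370). I lower it.

Request:
{"name": "drive_tool", "arguments": {"delta_pos": [[0,-0.005,0.08],[0,-0.005,0.15],[0,-0.005,0.22],[0,-0.005,0.27],[0,-0.005,0.27]], "spin": [0,0,0,0,0]}}

```text
t: 22.48
tool_pos: [0.4746, 0.4123, 0.0633]
tcp_rot: [[0.845, 0.534, -0.0], [0.534, -0.845, -0.0], [-0.0, -0.0, -1.0]]
contact_force: [0.5, -0.4, -1.4]
gripper_width: 0.0579
grip_force: 64.6
```

```bash
python3 plan.py .476,.412,.0625,-57.7
```

```text
t 22.475 P [0.4746 0.4123 0.0633] psi -57.7 w 0.057920913701438946 F [ 0.5 -0.4 -1.4] q6 95.89831489101019
(0.476, 0.412, 0.0625, -57.7) -> [0.004 0.004 0.003] spin 0.0 dist 0.002
```

Request:
{"name": "drive_tool", "arguments": {"delta_pos": [[0,0,0],[0,0,0],[0,0,0],[0,0,0],[0,0,0]], "spin": [0,0,0,0,0], "gripper": 1}}

```text
t: 23.1
tool_pos: [0.4747, 0.4122, 0.0641]
tcp_rot: [[0.845, 0.534, 0.0], [0.534, -0.845, 0.0], [0.0, 0.0, -1.0]]
contact_force: [0.0, -0.7, 0.1]
gripper_width: 0.0856
grip_force: 0.0
```

Request:
{"name": "drive_tool", "arguments": {"delta_pos": [[0,0,-0.05],[0,0,-0.2],[0,0,-0.45],[0,0,-0.7],[0,0,-0.85]], "spin": [0,0,0,0,0]}}

```text
t: 23.72
tool_pos: [0.4752, 0.4127, 0.2811]
tcp_rot: [[0.845, 0.534, 0.003], [0.534, -0.845, 0.003], [0.004, -0.0, -1.0]]
contact_force: [0.9, 0.0, -0.6]
gripper_width: 0.0851
grip_force: 0.0
```

```bash
python3 plan.py .52,.16,.27,-40 .54,-.1,.27,-15 .59,-.297,.22,0 .6215,-.297,.15,0 .6215,-.297,.052,0
```

```text
t 23.725 P [0.4752 0.4127 0.2811] psi -57.7 w 0.08511726548568344 F [ 0.9  0.  -0.6] q6 95.90637016196472
(0.52, 0.16, 0.27, -40.0) -> [-0.389  0.95   0.044] spin -0.098 dist 0.257
(0.54, -0.1, 0.27, -15.0) -> [-0.745  0.73  -0.   ] spin -0.139 dist 0.261
(0.59, -0.297, 0.22, 0.0) -> [-0.709  0.397  0.2  ] spin -0.083 dist 0.209
(0.6215, -0.297, 0.15, 0.0) -> [-0.     0.126  0.28 ] spin -0.0 dist 0.077
(0.6215, -0.297, 0.052, 0.0) -> [0.    0.    0.392] spin -0.0 dist 0.098
```

Request:
{"name": "drive_tool", "arguments": {"delta_pos": [[-0.39,0.95,0.02],[-0.39,0.95,0.02],[-0.39,0.95,0.02],[-0.39,0.95,0.02],[-0.39,0.95,0.02]], "spin": [-0.098,-0.098,-0.098,-0.098,-0.098]}}

```text
t: 24.35
tool_pos: [0.5194, 0.1561, 0.2725]
tcp_rot: [[0.646, 0.763, 0.001], [0.763, -0.646, -0.0], [0.0, 0.001, -1.0]]
contact_force: [-0.0, 0.0, -0.9]
gripper_width: 0.0858
grip_force: 0.0
```

Request:
{"name": "drive_tool", "arguments": {"delta_pos": [[-0.74,0.73,0],[-0.74,0.73,0],[-0.74,0.73,0],[-0.74,0.73,0],[-0.74,0.73,0]], "spin": [-0.139,-0.139,-0.139,-0.139,-0.139]}}

```text
t: 24.98
tool_pos: [0.5401, -0.102, 0.2723]
tcp_rot: [[0.261, 0.965, 0.001], [0.965, -0.261, -0.0], [-0.0, 0.001, -1.0]]
contact_force: [0.3, -0.2, -0.6]
gripper_width: 0.0854
grip_force: 0.0
```

Request:
{"name": "drive_tool", "arguments": {"delta_pos": [[-0.71,0.4,0.2],[-0.71,0.4,0.2],[-0.71,0.4,0.2],[-0.71,0.4,0.2],[-0.71,0.4,0.2]], "spin": [-0.083,-0.083,-0.083,-0.083,-0.083]}}

```text
t: 25.6
tool_pos: [0.5905, -0.2977, 0.2211]
tcp_rot: [[0.003, 1.0, -0.001], [1.0, -0.003, 0.0], [0.0, -0.001, -1.0]]
contact_force: [-0.5, 0.5, -0.7]
gripper_width: 0.0854
grip_force: 0.0
```

```bash
python3 plan.py .6215,-.297,.15,0 .6215,-.297,.052,0;  python3 - <<'E'
from h import *
im=viewer.get_image('top'); im2=viewer.get_image('side')
a=cv2.resize(im[170:340,50:330,::-1],(600,300),interpolation=2);b=cv2.resize(im2[110:350,230:470,::-1],(300,300),interpolation=2);b=cv2.hconcat([b,cv2.resize(im[120:260,340:480,::-1],(300,300))])
cv2.imwrite('pics/t6.png',cv2.vconcat([a,b]))
E
```

```text
t 25.6 P [ 0.5905 -0.2977  0.2211] psi -0.2 w 0.08544460318502281 F [-0.5  0.5 -0.7] q6 -29.21194715923878
(0.6215, -0.297, 0.15, 0.0) -> [0.003 0.124 0.284] spin -0.001 dist 0.078
(0.6215, -0.297, 0.052, 0.0) -> [0.    0.    0.392] spin -0.0 dist 0.098
```

View pics/t6.png

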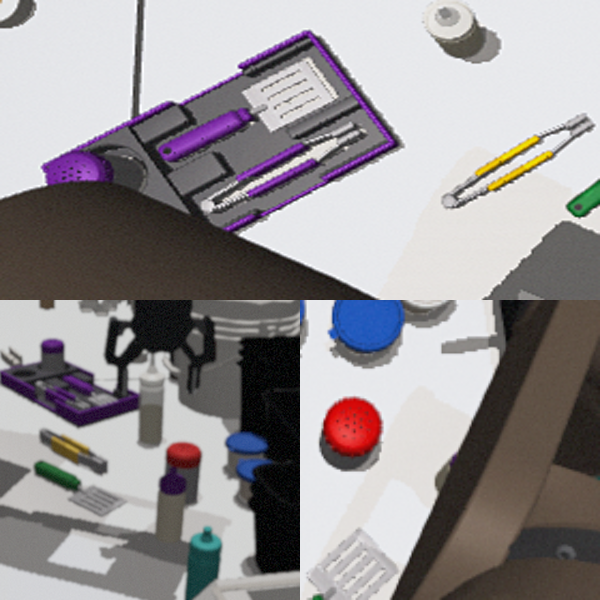

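The dredger stands in its well at ~(75,170). In the side view the gripper is near the purple bottle at (172,485). I move over it, descend and grip.

Request:
{"name": "drive_tool", "arguments": {"delta_pos": [[0,0.124,0],[0,0.124,0.1],[0,0.124,0.28],[0,0.124,0.28],[0,0.124,0.28]], "spin": [0,0,0,0,0]}}

```text
t: 26.32
tool_pos: [0.6222, -0.2965, 0.1535]
tcp_rot: [[0.001, 1.0, 0.001], [1.0, -0.001, -0.001], [-0.001, 0.001, -1.0]]
contact_force: [-0.7, 0.5, 0.6]
gripper_width: 0.0857
grip_force: 0.0
```

Request:
{"name": "drive_tool", "arguments": {"delta_pos": [[0,0,0.1],[0,0,0.22],[0,0,0.32],[0,0,0.39],[0,0,0.39]], "spin": [0,0,0,0,0]}}

```text
t: 26.95
tool_pos: [0.6214, -0.2969, 0.0542]
tcp_rot: [[0.002, 1.0, -0.0], [1.0, -0.002, 0.0], [0.0, -0.0, -1.0]]
contact_force: [-0.4, 0.0, 0.3]
gripper_width: 0.0856
grip_force: 0.0
```

Request:
{"name": "drive_tool", "arguments": {"delta_pos": [[0,0,0],[0,0,0],[0,0,0],[0,0,0],[0,0,0]], "spin": [0,0,0,0,0], "gripper": 0}}

```text
t: 27.58
tool_pos: [0.6218, -0.2974, 0.0553]
tcp_rot: [[0.002, 1.0, 0.001], [1.0, -0.002, -0.001], [-0.001, 0.001, -1.0]]
contact_force: [-2.6, -0.1, 9.7]
gripper_width: 0.0401
grip_force: 59.7
```

Request:
{"name": "drive_tool", "arguments": {"delta_pos": [[0,0,-0.05],[0,0,-0.2],[0,0,-0.45],[0,0,-0.7],[0,0,-0.95]], "spin": [0,0,0,0,0]}}

```text
t: 28.2
tool_pos: [0.621, -0.2968, 0.2946]
tcp_rot: [[0.002, 1.0, 0.001], [1.0, -0.002, -0.0], [-0.0, 0.001, -1.0]]
contact_force: [1.0, -0.3, -1.9]
gripper_width: 0.0402
grip_force: 60.9
```

```bash
python3 plan.py .54,-.08,.29,-15 .5,.17,.28,-40 .43,.33,.2,-57.7 .4035,.366,.13,-57.7
```

```text
t 28.2 P [ 0.621  -0.2968  0.2946] psi -0.1 w 0.04015022320954629 F [ 1.  -0.3 -1.9] q6 -27.978806159951027
(0.54, -0.08, 0.29, -15.0) -> [ 0.867 -0.325  0.018] spin 0.083 dist 0.232
(0.5, 0.17, 0.28, -40.0) -> [ 0.925 -0.413  0.04 ] spin 0.139 dist 0.253
(0.43, 0.33, 0.2, -57.7) -> [ 0.31  -0.626  0.32 ] spin 0.098 dist 0.192
(0.4035, 0.366, 0.13, -57.7) -> [-0.013 -0.178  0.28 ] spin -0.0 dist 0.083
```

Request:
{"name": "drive_tool", "arguments": {"delta_pos": [[0.87,-0.32,0.02],[0.87,-0.32,0.02],[0.87,-0.32,0.02],[0.87,-0.32,0.02],[0.87,-0.32,0.02]], "spin": [0.083,0.083,0.083,0.083,0.083]}}

```text
t: 28.82
tool_pos: [0.5405, -0.0768, 0.2876]
tcp_rot: [[0.257, 0.966, 0.0], [0.966, -0.257, 0.0], [0.0, 0.0, -1.0]]
contact_force: [0.1, -0.1, -1.7]
gripper_width: 0.04
grip_force: 61.0
```

Request:
{"name": "drive_tool", "arguments": {"delta_pos": [[0.92,-0.41,0.04],[0.92,-0.41,0.04],[0.92,-0.41,0.04],[0.92,-0.41,0.04],[0.92,-0.41,0.04]], "spin": [0.139,0.139,0.139,0.139,0.139]}}

```text
t: 29.45
tool_pos: [0.5021, 0.1718, 0.277]
tcp_rot: [[0.642, 0.767, 0.001], [0.767, -0.642, 0.0], [0.001, 0.0, -1.0]]
contact_force: [1.1, -0.6, -1.2]
gripper_width: 0.0396
grip_force: 61.1
```

Request:
{"name": "drive_tool", "arguments": {"delta_pos": [[0.31,-0.63,0.2],[0.31,-0.63,0.3],[0.31,-0.63,0.32],[0.31,-0.63,0.32],[0.31,-0.63,0.32]], "spin": [0.098,0.098,0.098,0.098,0.098]}}

```text
t: 30.08
tool_pos: [0.432, 0.3298, 0.1965]
tcp_rot: [[0.845, 0.535, -0.0], [0.535, -0.845, -0.001], [-0.0, 0.0, -1.0]]
contact_force: [0.4, 0.2, -0.7]
gripper_width: 0.0402
grip_force: 61.3
```

```bash
python3 plan.py .4035,.366,.125,-57.7 .4035,.366,.0605,-57.7
```

```text
t 30.075 P [0.432  0.3298 0.1965] psi -57.6 w 0.04020712979472569 F [ 0.4  0.2 -0.7] q6 91.81936258400299
(0.4035, 0.366, 0.125, -57.7) -> [-0.019 -0.183  0.286] spin 0.0 dist 0.085
(0.4035, 0.366, 0.0605, -57.7) -> [0.    0.    0.258] spin -0.0 dist 0.064
```

Request:
{"name": "drive_tool", "arguments": {"delta_pos": [[-0.02,-0.183,0.1],[-0.02,-0.183,0.2],[-0.02,-0.183,0.28],[-0.02,-0.183,0.28],[-0.02,-0.183,0.28]], "spin": [0,0,0,0,0]}}

```text
t: 30.7
tool_pos: [0.4044, 0.3656, 0.1278]
tcp_rot: [[0.846, 0.533, 0.001], [0.533, -0.846, 0.001], [0.002, -0.0, -1.0]]
contact_force: [0.0, -0.2, -1.0]
gripper_width: 0.0403
grip_force: 61.4
```

```bash
python3 plan.py .4035,.366,.0605,-57.7;  python3 - <<'E'
from h import *
im=viewer.get_image('top'); im2=viewer.get_image('side')
a=cv2.resize(im[170:340,50:330,::-1],(600,300),interpolation=2);b=cv2.resize(im2[80:200,180:420,::-1],(600,300),interpolation=2)
cv2.imwrite('pics/t7.png',cv2.vconcat([a,b]))
E
```

```text
t 30.7 P [0.4044 0.3656 0.1278] psi -57.8 w 0.04034677479502433 F [ 0.  -0.2 -1. ] q6 96.70844117552396
(0.4035, 0.366, 0.0605, -57.7) -> [-0.002 -0.003  0.269] spin -0.0 dist 0.067
```

View pics/t7.png

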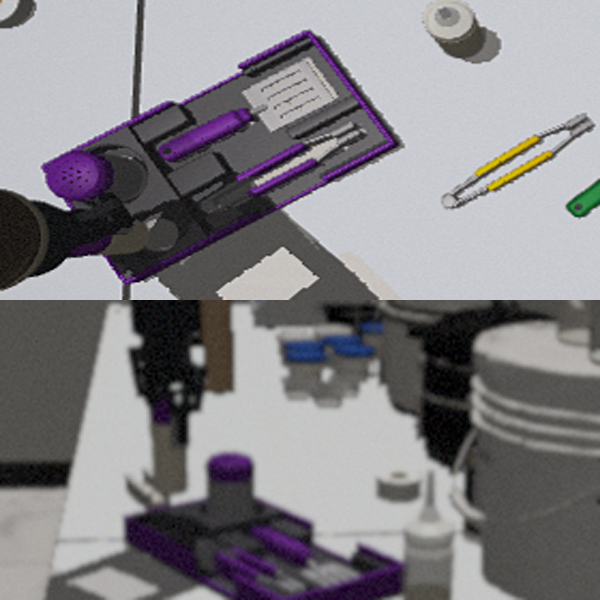

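The bottle hangs upright at (168,460) in the side view, above the small well, and the dredger stands seated at (230,480). I lower the bottle and release it.

Request:
{"name": "drive_tool", "arguments": {"delta_pos": [[0,-0.003,0.08],[0,-0.003,0.15],[0,-0.003,0.22],[0,-0.003,0.268],[0,-0.003,0.268]], "spin": [0,0,0,0,0]}}

```text
t: 31.42
tool_pos: [0.403, 0.3669, 0.0597]
tcp_rot: [[0.845, 0.534, 0.001], [0.534, -0.845, 0.001], [0.001, -0.0, -1.0]]
contact_force: [0.2, -1.1, -1.4]
gripper_width: 0.0399
grip_force: 62.8
```

Request:
{"name": "drive_tool", "arguments": {"delta_pos": [[0,0,0],[0,0,0],[0,0,0],[0,0,0],[0,0,0]], "spin": [0,0,0,0,0], "gripper": 0.9}}

```text
t: 32.05
tool_pos: [0.4026, 0.3666, 0.0596]
tcp_rot: [[0.845, 0.534, -0.0], [0.534, -0.845, 0.0], [-0.0, -0.0, -1.0]]
contact_force: [-0.0, 0.3, -0.0]
gripper_width: 0.0768
grip_force: 0.0
```

Request:
{"name": "drive_tool", "arguments": {"delta_pos": [[0,0,-0.05],[0,0,-0.2],[0,0,-0.45],[0,0,-0.7],[0,0,-0.9]], "spin": [0,0,0,0,0]}}

```text
t: 32.67
tool_pos: [0.4026, 0.3666, 0.2882]
tcp_rot: [[0.845, 0.534, 0.002], [0.534, -0.845, 0.002], [0.002, -0.0, -1.0]]
contact_force: [0.8, 0.9, -0.5]
gripper_width: 0.0766
grip_force: 0.0
```

```bash
python3 plan.py .25,.5,.29,-57.7
```

```text
t 32.675 P [0.4026 0.3666 0.2882] psi -57.7 w 0.07663728079879313 F [ 0.8  0.9 -0.5] q6 96.82198366055154
(0.25, 0.5, 0.29, -57.7) -> [-0.231 -0.777 -0.007] spin 0.0 dist 0.203
```

Request:
{"name": "drive_tool", "arguments": {"delta_pos": [[-0.23,-0.78,0],[-0.23,-0.78,0],[-0.23,-0.78,0],[-0.23,-0.78,0],[-0.23,-0.78,0]], "spin": [0,0,0,0,0]}}

```text
t: 33.3
tool_pos: [0.249, 0.501, 0.285]
tcp_rot: [[0.844, 0.536, 0.0], [0.536, -0.844, 0.0], [0.0, 0.0, -1.0]]
contact_force: [-0.1, -0.5, 0.3]
gripper_width: 0.0768
grip_force: 0.0
```

```bash
python3 - <<'E'
from h import *
im=viewer.get_image('top'); im2=viewer.get_image('side')
C=np.array([.5044,.296]);xd=np.array([.845,.534]);yd=np.array([-.534,.845])
for n,I,z in(('top',im,.095),):
  for s,c,m in comps(I,*PURPLE):
    for z in (.02,.095): 
        w=onz(n,[c],z)[0][:2]-C; print(s[4],c.round(0),z,(w@xd).round(4),(w@yd).round(4))
print(proj('top',[list(C+.038*xd+.113*yd)+[.09],list(C-.048*xd+.113*yd)+[.1],]))
a=cv2.resize(im[170:340,50:330,::-1],(600,300),interpolation=2);b=cv2.resize(im2[80:200,180:420,::-1],(600,300),interpolation=2)
cv2.imwrite('pics/t8.png',cv2.vconcat([a,b]))
E
```

```text
2069 [130. 270.] 0.02 0.0045 0.0601
2069 [130. 270.] 0.095 -0.0154 0.0364
63 [148. 220.] 0.02 0.0809 -0.0331
63 [148. 220.] 0.095 0.0556 -0.05
497 [145. 246.] 0.02 0.0331 0.0032
497 [145. 246.] 0.095 0.0112 -0.0163
170 [176. 261.] 0.02 -0.0359 -0.0384
170 [176. 261.] 0.095 -0.0528 -0.055
169 [181. 271.] 0.02 -0.0603 -0.0363
169 [181. 271.] 0.095 -0.0755 -0.0531
[[ 86.75481373 268.92158959]
 [104.83448404 303.4407237 ]]
```

View pics/t8.png

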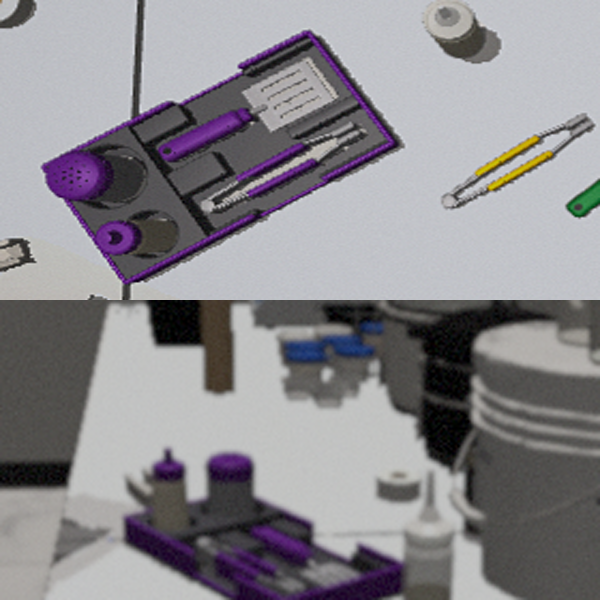

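All four sit in their places. The dredger cap at (86,269) and bottle cap at (105,305) are within 2 px of prediction, and the turner and tongs are within 5 mm of centre. The arm is clear.

```bash
python3 -c "
from rig import sign_off; print(sign_off())"
```

```text
the job is handed in; nothing more can be done
None
```

The purple kit is made up: turner, tongs, dredger and bottle each sit in their own place in the tray. The look-alikes were not handled, and the job was handed in at about 33 s of the 120 s; no verdict came back.

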